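# Stand the tipped oil tin back up in the bench rack

### The job

The tall green oil tin in the bench rack has tipped over against the squat yellow tin. Stand it back upright on its base in its own lane, between the yellow tin and the white bottle. Keep all the other containers in the rack standing where they are.

Things in the scene. Friction and masses are not known exactly. Their poses are not given: they have to be found in the camera images.
- rack: Fixed plywood rack, 176 (x) by 380 (y) mm, yaw up to 0.7 rad either way, with two lanes along its y. Origin: centre of its underside; z up. Lane floors 12 mm above the bench; lanes 76 mm wide inside, 364 mm long, centred at own x = +42 and -42 mm; the 8 mm walls reach 42 mm above the bench. The green tin, yellow tin and white bottle share one lane, either one; the rest are in the other.
- flask_mid (a point): Centre of the loose green oil tin, paper band and red screw cap: 60 (own x, across the lane) by 55 (own y, along it), 188 mm high with cap, 0.24 to 0.42 kg. Own z runs from base to cap; base centre 94 mm along -z. At the start it leans towards the rack's +y, cap some 40 degrees above level, its flank on the yellow tin's near top rim, the cap hanging over the yellow lid.
- flask_cap (a point): Centre of the flat top of the green tin's round red cap, 94 mm along own +z from flask_mid, same axes. Cap: 30 mm diameter, 20 mm high, over an 8 mm steel shoulder (44 x 40 mm) on the 160 mm high box. Nothing tall stands beyond it on the +y side.
- flask_edge (a point): Middle of the green tin's base edge on its own +y side (27.5 mm from the base centre), same axes. At the start the tin rests on this 60 mm long edge; pushed level at the cap towards the rack's -y with a few N it pivots about it (friction on the lane floor holds the edge), and from some 17 degrees off upright it drops onto its base by itself.
- wax_tin: Squat all-yellow tin, loose, 70 mm diameter, 80 mm high, about 0.55 kg, in the green tin's lane, on its +y side. Origin: centre of its underside; z up.
- glue_bottle: White bottle with orange cap, loose, 60 mm diameter, 160 mm high, in the green tin's lane, 245 mm from the yellow tin towards the rack's -y. Origin: centre of its underside; z up.
- filler_tin: White squat tin with black lid, loose, 70 mm diameter, 80 mm high, in the other lane. Origin: centre of its underside; z up.
- oil_bottle: Amber bottle with black cap, loose, 56 mm diameter, 150 mm high, in the other lane. Origin: centre of its underside; z up.
- stain_jar: Brown jar with steel lid, loose, 64 mm diameter, 110 mm high, in the other lane. Origin: centre of its underside; z up.
Not all that is in view belongs to the job. What is shaped like the filler_tin but orange is not meant.

How it is judged:
By the outcome, as a careful person would: the job done as asked, in the order asked, and still so for the second after the job is handed in, with the robot touching nothing.
It also fails if it takes over 48 s, if anything falls off the work surface, if the arm or the gripper's body presses on something with over 40 N, if the wrist force passes 120 N, or if a joint passes its speed limit or range.

### The arm

A 6-joint arm with a two-finger parallel gripper is mounted at the origin on the work surface. World frame = base frame: x ahead of the robot, y to its left, z up, the work surface at z = 0. Lengths are in m, angles in degrees, forces in N, time in s.
With the tool pointing down it reaches from about 0.4 to 0.825 m from the base axis. Payload 7 kg.
Tool frame: the origin (TCP) lies at the very end of the fingers, on their centre line; the grasp point (between the pads) lies 19 mm behind it (grasp_offset is the x of the grasp point in the tool frame, in m); x points along the fingers, y is the direction in which the jaws open and shut, and the axes are right-handed (so a half turn about x gives the same grasp; the last joint's range is limited). The gripper opens to 88 mm and grips with 3 to 60 N. Pads are 19 mm wide; open, the fingers measure 130 mm over their backs; the gripper's body (78 mm by 193 mm) begins 47 mm behind the grasp point.
Start: joints at [85.835, 20.546, 0.682, 0, -70.136, -16.507], TCP at [0.238, 0.632, 0.227] pointing down, gripper open.
Joint ranges: [-176.03, 176.03], [-82.01, 121.73], [-58.28, 71.71], [-173.87, 95.51], [-174.79, -0.11], [-173.66, 173.66]. Speed limits (degrees/s): [136.94, 136.94, 172.46, 180, 180, 180].

### API

Orientations are given as [roll, pitch, yaw] about the fixed x, y, z axes, in that order (R = Rz(yaw) Ry(pitch) Rx(roll)).
In Python, from plant import get_obs, snapshot, close_job, grasp_offset gives the robot as it stands.
- The arm moves only by the tool carry_out, never from a script. Its argument "series" is a list that holds one entry, the list of rows, each a list of 6 numbers: the shift along the tool's x, y, z in mm, then the turn, a rotation vector about the tool's x, y, z in degrees. A call has 1 to 10 rows; each row is the pose to reach, as a shift and turn from the pose commanded when the call began, along the tool's axes at that moment; what a row does not reach only later rows make up. A row lasts 1/8 s, in which the tool goes at most 62.5 mm and 10.7 degrees, less where a joint would pass 70% of its speed; a pose out of reach is approached as far as the arm can. A call with a gripper value outside its range is refused whole. "hand" is the gripper's target within -1 to 1 (shut at 1, half-way at 0, fully open at -1), set as the call begins (left out, the last holds). The fingers move at their own pace and stop on an object; the grip force is fixed at half the most. Time passes only in rows, so rows that repeat a pose let the fingers close. It gives the time, the measured TCP pose, the force and the opening at its end, in the units of the state.
- get_obs(): the state, without advancing time (a new reading comes with each control period).
- snapshot(name): name is "scene" or "top"; returns a dict with "color" (400x640x3 uint8, red, green, blue), "fx", "fy", "cx", "cy" (pixels), "eye" and "attitude" of the camera in the world. Camera axes: x right, y down, z forward; pixel columns grow to the right and rows downward; lengths in m; the calibration is good to about 2 mm. A picture is of the moment at which its call begins. There is no depth.
- close_job(): hands the job in, once; it reports no verdict.
The state is a dict: "clock": time; "joint_pos": joint angles; "qvel": joint speeds; "tau": joint torques, N m; "tool_pos": TCP position; "orientation": TCP orientation; "force": force on the tool from outside, world axes, zero at the start; "moment": the same for the moment, N m; "opening": finger opening in m.
Only numpy, scipy, OpenCV 4.12 (cv2) and the standard library are available. Lean on these libraries where they do the work, as an engineer would, in place of code of your own. Each camera call takes 0.05 s, during which the arm holds its last target.

## Working session

There is one attempt and no reset: what is moved stays moved. The work goes in short steps, Python scripts to look and compute and a tool call to move; the robot and the scene stay as the last step left them, time stands still between calls to the robot, and variables do not carry over. Pictures are saved under pics/ and viewed, and the job is handed in when it is done.

Besides the shell and the picture viewer there is one more tool, called after "Emit:" by a JSON object that holds its "fn" and its "kwargs", one argument or row to a line. carry_out: Moves the arm, as the interface text tells. Its arguments: {"type":"object","properties":{"series":{"type":"array","items":{"type":"array","items":{"type":"array","items":{"type":"number"}}}},"hand":{"type":"number"}},"required":["series"]}

```bash
ls; mkdir -p pics; cat > h.py <<'E'
import numpy as np,cv2
from plant import get_obs,snapshot,close_job,grasp_offset
from scipy.spatial.transform import Rotation as R
def save(s,n): cv2.imwrite('pics/'+n,s['color'][:,:,::-1])
E
python3 - <<'E'
from h import *
o=get_obs();print(o,grasp_offset)
for n in('scene','top'):
    s=snapshot(n);save(s,n+'0.png');np.save(n+'0.npy',s,allow_pickle=True)
    print({k:v for k,v in s.items() if k!='color'})
E
```

```text
pics
{'clock': 0.0, 'joint_pos': array([ 8.58337090e+01,  2.05897780e+01,  6.34399991e-01, -1.99146779e-02,
       -7.01368652e+01, -1.65056582e+01]), 'qvel': array([ 0.01734946, -0.10280801, -0.03057203,  0.05503052, -0.02708016,
       -0.02803852]), 'tau': array([ 9.36799697e-04, -5.82712841e+01,  2.93050790e+01,  6.99706122e+00,
        7.13090019e-03, -1.48838835e-04]), 'tool_pos': array([0.23815363, 0.63106641, 0.22564681]), 'orientation': array([  95.0344854 ,   89.90587558, -105.64424539]), 'force': array([0.9547795 , 0.92777155, 0.18005746]), 'moment': array([-0.02750325,  0.00153804,  0.01617025]), 'opening': 0.0874943194159805} -0.0188
{'fx': 452.79432980276505, 'fy': 452.79432980276505, 'cx': 317.64410706570504, 'cy': 190.3786921280018, 'eye': array([1.05311663, 0.13629189, 0.84122198]), 'attitude': array([-145.4710427 ,    0.23009747,  101.26436318])}
{'fx': 490.4599703763062, 'fy': 490.4599703763062, 'cx': 321.6087792532168, 'cy': 198.02242980291052, 'eye': array([0.38168439, 0.03714637, 0.98415104]), 'attitude': array([-1.66303268e+02, -2.89578666e-02, -9.22832497e+01])}
```

View pics/scene0.png

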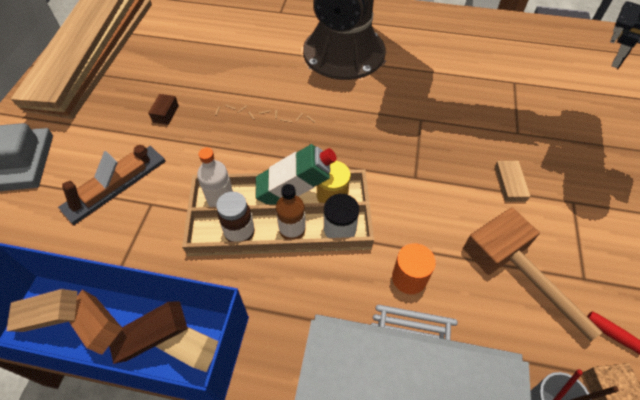

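View pics/top0.png

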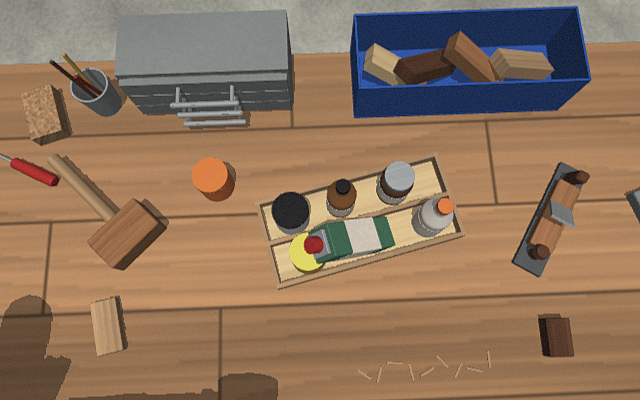

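The top view (up is +x, left is +y) shows the green tin in the lane nearer the robot. Its red cap is at (314,245) over the yellow lid at (305,252), and the white bottle is at (435,215). The rack's top corners are at about (258,205), (435,157), (464,235) and (279,288). The scene view shows the cap at (328,157).

```bash
cat >> h.py <<'E'
def cam(s): return R.from_euler('xyz',s['attitude'],degrees=True).as_matrix()
def ray(s,u,v):
    d=cam(s)@np.array([(u-s['cx'])/s['fx'],(v-s['cy'])/s['fy'],1]);return s['eye'],d/np.linalg.norm(d)
def plane(s,u,v,z):
    e,d=ray(s,u,v);return e+d*(z-e[2])/d[2]
def proj(s,p):
    q=cam(s).T@(np.array(p)-s['eye']);return np.array([s['fx']*q[0]/q[2]+s['cx'],s['fy']*q[1]/q[2]+s['cy']])
def tri(a,pa,b,pb):
    e1,d1=ray(a,*pa);e2,d2=ray(b,*pb)
    t=np.linalg.lstsq(np.c_[d1,-d2],e2-e1,rcond=None)[0]
    x,y=e1+d1*t[0],e2+d2*t[1];return (x+y)/2,np.linalg.norm(x-y)
def mask(s,lo,hi,box):
    h=cv2.cvtColor(s['color'],cv2.COLOR_RGB2HSV);m=cv2.inRange(h,np.array(lo),np.array(hi))
    k=np.zeros_like(m);x0,y0,x1,y1=box;k[y0:y1,x0:x1]=255;return m&k
def big(m):
    c=max(cv2.findContours(m,cv2.RETR_EXTERNAL,cv2.CHAIN_APPROX_NONE)[0],key=cv2.contourArea);return c[:,0,:]
E
python3 - <<'E'
from h import *
S=np.load('scene0.npy',allow_pickle=True).item();T=np.load('top0.npy',allow_pickle=True).item()
for n,s,b in(('s',S,(180,140,380,260)),('t',T,(250,150,470,290))):
    im=cv2.resize(s['color'][b[1]:b[3],b[0]:b[2]],None,fx=3.6,fy=3.6,interpolation=cv2.INTER_CUBIC);cv2.imwrite(f'pics/{n}zoom.png',im[:,:,::-1])
    for nm,lo,hi in(('red',(0,150,60),(5,255,255)),('red2',(172,150,60),(180,255,255)),('yel',(24,150,90),(34,255,255)),('green',(65,100,20),(90,255,255)),('or',(6,200,150),(14,255,255))):
        m=mask(s,lo,hi,b)
        if m.any():
            c=big(m);print(n,nm,cv2.contourArea(c),c.mean(0),c.min(0),c.max(0))
for uv in((258,205),(435,157),(464,235),(279,288)): print(plane(T,*uv,.042))
E
```

```text
s red 163.5 [327.68292683 156.2195122 ] [320 149] [335 164]
s red2 0.0 [326. 160.] [326 160] [326 160]
s yel 378.5 [336.75294118 175.57647059] [328 161] [349 187]
s green 632.5 [309.78217822 165.78217822] [297 145] [328 184]
s or 3.5 [206.64 157.  ] [201 154] [212 158]
t red 201.5 [312.19402985 245.44776119] [304 237] [322 253]
t red2 3.0 [305.95454545 242.04545455] [305 237] [309 247]
t yel 0.0 [294. 264.] [294 264] [294 264]
t green 18.5 [386.63809524 236.03809524] [376 217] [394 251]
[0.60193683 0.15331068 0.042     ]
[ 0.68716994 -0.20458031  0.042     ]
[ 0.52627068 -0.24580916  0.042     ]
[0.43917475 0.11507797 0.042     ]
```

View pics/szoom.png

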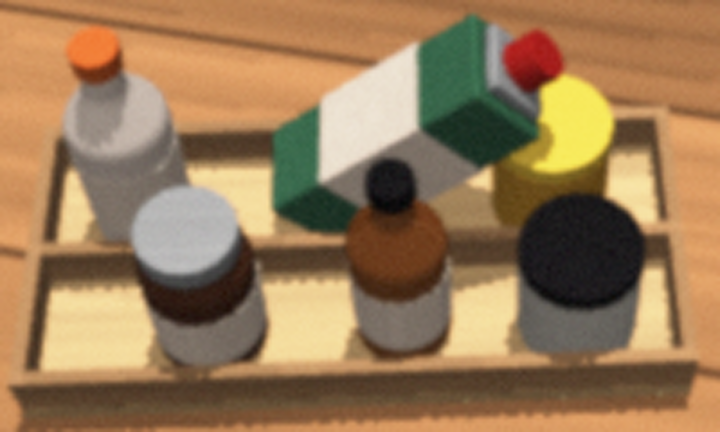

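View pics/tzoom.png

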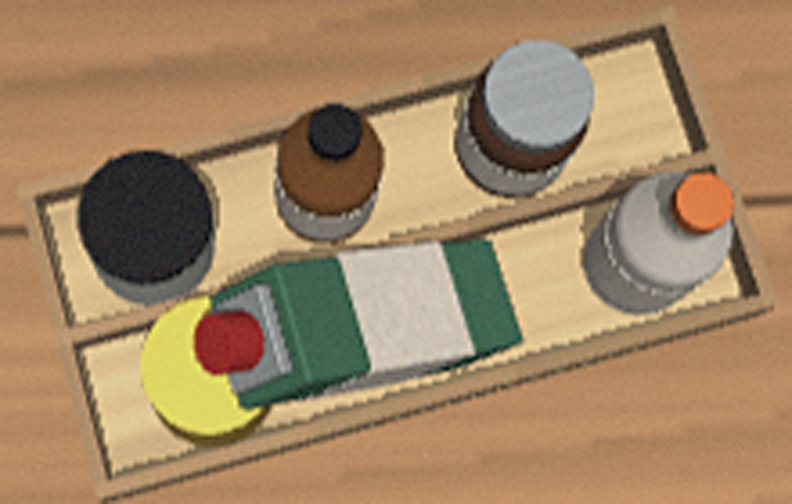

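```bash
cat > m.py <<'E'
from h import *
S=np.load('scene0.npy',allow_pickle=True).item();T=np.load('top0.npy',allow_pickle=True).item()
tz=lambda x,y:(x/3.6+250,y/3.6+150)
sz=lambda x,y:(x/3.6+180,y/3.6+140)
P=[plane(T,*tz(*q),.042)[:2] for q in((20,188),(668,12),(772,302),(103,497))] # (+x+y),(+x-y),(-x-y),(-x+y)
print('sides',[np.linalg.norm(P[i]-P[(i+1)%4]).round(4) for i in range(4)])
o=np.mean(P,0)
yv=(P[0]-P[1]+P[3]-P[2]);yv/=np.linalg.norm(yv);xv=np.array([yv[1],-yv[0]])
yaw=np.degrees(np.arctan2(xv[1],xv[0]));print('rack',o,yaw)
Rz=R.from_euler('z',yaw,degrees=True).as_matrix();O=np.r_[o,0]
rk=lambda p:Rz.T@(np.array(p)-O)
wd=lambda p:Rz@np.array(p)+O
E
python3 - <<'E'
from m import *
print('scene corners',[(np.array(proj(S,wd([sx*.088,sy*.19,.042])))-[180,140])*3.6 for sx in(1,-1) for sy in(1,-1)])
for n,a,b in(('cap',(539,58),(224,343)),('boxtopcorner+',(477,16),(275,262)),('greenlow',(534,133),(245,404)),('boxtop-mid edge?',(275,140),(490,240))):
    p,e=tri(S,sz(*a),T,tz(*b));print(n,p.round(4),e.round(4),'rack',rk(p).round(4))
for n,q,z in(('yellow lid',(207,370),.092),('glue cap',(702,200),.172),('filler',(146,216),.092),('oil cap',(335,130),.162),('stain',(538,98),.122)):
    p=plane(T,*tz(*q),z);print(n,p.round(4),rk(p).round(4))
p=plane(S,*sz(565,123),.092);print('yel S',rk(p))
E
```

```text
sides [np.float64(0.3748), np.float64(0.1713), np.float64(0.3736), np.float64(0.1739)]
rack [ 0.56753908 -0.04486388] 13.6381759379996
scene corners [array([701.15618731, 356.9412369 ]), array([ 11.43173537, 383.63477007]), array([668.84835651, 103.91495428]), array([ 48.00578067, 125.9831909 ])]
cap [0.5024 0.0479 0.1493] 0.0001 rack [-0.0414  0.1055  0.1493]
boxtopcorner+ [0.5294 0.0215 0.2095] 0.0033 rack [-0.0214  0.0735  0.2095]
greenlow [0.4834 0.0412 0.0532] 0.0037 rack [-0.0615  0.1035  0.0532]
boxtop-mid edge? [ 0.5556 -0.0892  0.1088] 0.0029 rack [-0.0221 -0.0403  0.1088]
yellow lid [0.4973 0.0578 0.092 ] [-0.044   0.1163  0.092 ]
glue cap [ 0.558 -0.18   0.172] [-0.0412 -0.1291  0.172 ]
filler [0.5783 0.0867 0.092 ] [0.0415 0.1253 0.092 ]
oil cap [ 0.6017 -0.0093  0.162 ] [0.0415 0.0265 0.162 ]
stain [ 0.6251 -0.1154  0.122 ] [ 0.0393 -0.0821  0.122 ]
yel S [-0.03929291  0.12127337  0.092     ]
```

Checks: the rack sides come out at 374 × 172 mm against a true 380 × 176. The yellow-to-glue distance is 245 mm, as given. The cap rays meet within 0.1 mm, at z = 149 mm and lane centre x = −41 mm, which puts the tin at about 37–38°.

Plan: shut the fingers with the wide side across the lane, come down on the +y side of the cap, and push along its arc.

```bash
cat >> m.py <<'E'
def rows(targets):
    "targets: list of (rack pos, R matrix) -> rows relative to present pose"
    o=get_obs();R0=R.from_euler('xyz',o['orientation'],degrees=True)
    for p,Rt in targets:
        d=R0.inv().apply(wd(p)-o['tool_pos'])*1000
        rv=(R0.inv()*R.from_matrix(Rt)).as_rotvec(degrees=True)
        print(d.round(1),rv.round(1))
def tool(sgn): 
    x=np.array([0,0,-1.]);y=sgn*Rz[:,0];return np.c_[x,y,np.cross(x,y)]
E
python3 - <<'E'
from m import *
o=get_obs();print(R.from_euler('xyz',o['orientation'],degrees=True).as_matrix().round(3),rk(o['tool_pos']))
for s in(1,-1): print(s);rows([([-.042,.155,.23],tool(s)),([-.042,.155,.118],tool(s))])
E
```

```text
sides [np.float64(0.3748), np.float64(0.1713), np.float64(0.3736), np.float64(0.1739)]
rack [ 0.56753908 -0.04486388] 13.6381759379996
[[-0.    -0.353 -0.936]
 [-0.001 -0.936  0.353]
 [-1.     0.001 -0.   ]] [-0.16068903  0.73460043  0.22572964]
1
[  -3.6  411.8 -424.8] [-1.243e+02  1.000e-01 -1.000e-01]
[ 108.4  411.6 -424.8] [-1.243e+02  1.000e-01 -1.000e-01]
-1
[  -3.6  411.8 -424.8] [55.7 -0.  -0.1]
[ 108.4  411.6 -424.8] [55.7 -0.  -0.1]
```

Emit:
{"fn": "carry_out", "kwargs": {
  "hand": 1,
  "series": [
    [[-10,41,-42,5.5,0,0],[-10,82,-85,11,0,0],[-10,123,-127,16.5,0,0],[-10,165,-170,22,0,0],[-10,206,-212,28,0,0],[-10,247,-255,33,0,0],[-10,288,-297,39,0,0],[-10,329,-340,45,0,0],[-10,370,-382,50,0,0],[-10,412,-425,55.7,0,0]]
  ]
}}

```text
clock: 1.35
tool_pos: [0.4908, 0.0942, 0.2366]
orientation: [-47.5, 90.0, 56.0]
force: [1.3, 0.2, 1.2]
opening: 0.0006
```

```bash
python3 - <<'E'
from m import *
o=get_obs();print(R.from_euler('xyz',o['orientation'],degrees=True).as_matrix().round(3),rk(o['tool_pos']),o['joint_pos'].round(1),o['force'])
rows([([-.042,.155,.117],tool(-1)),([-.042,.135,.117],tool(-1))])
E
```

```text
sides [np.float64(0.3748), np.float64(0.1713), np.float64(0.3736), np.float64(0.1739)]
rack [ 0.56753908 -0.04486388] 13.6381759379996
[[ 0.    -0.972 -0.233]
 [ 0.    -0.233  0.972]
 [-1.    -0.     0.   ]] [-0.04175582  0.15323472  0.23662022] [ 33.4   3.4 -20.   -0.  -66.5 -20. ] [1.28898293 0.21367852 1.23908396]
[119.6   0.3   1.7] [-0.2  0.   0. ]
[119.6   0.2 -18.3] [-0.2  0.   0. ]
```

Emit:
{"fn": "carry_out", "kwargs": {
  "series": [
    [[30,0,2,0,0,0],[60,0,2,0,0,0],[85,0,2,0,0,0],[105,0,2,0,0,0],[119,0,2,0,0,0],[119,0,2,0,0,0],[119,0,2,0,0,0]]
  ]
}}

```text
clock: 2.22
tool_pos: [0.4905, 0.0982, 0.1182]
orientation: [-83.9, 90.0, 19.8]
force: [-0.4, 1.3, 0.7]
opening: 0.0004
```

```bash
python3 - <<'E'
from m import *
o=get_obs();print(rk(o['tool_pos']),Rz.T@o['force'])
for n,X in(('scene',(180,80,420,260)),('top',(230,130,470,310))):
    s=snapshot(n);b=X
    cv2.imwrite(f'pics/{n}1.png',cv2.resize(s['color'][b[1]:b[3],b[0]:b[2]],None,fx=3,fy=3)[:,:,::-1])
E
```

```text
sides [np.float64(0.3748), np.float64(0.1713), np.float64(0.3736), np.float64(0.1739)]
rack [ 0.56753908 -0.04486388] 13.6381759379996
[-0.04117773  0.15719801  0.11820495] [-0.0938562   1.31647426  0.7261781 ]
```

View pics/scene1.png

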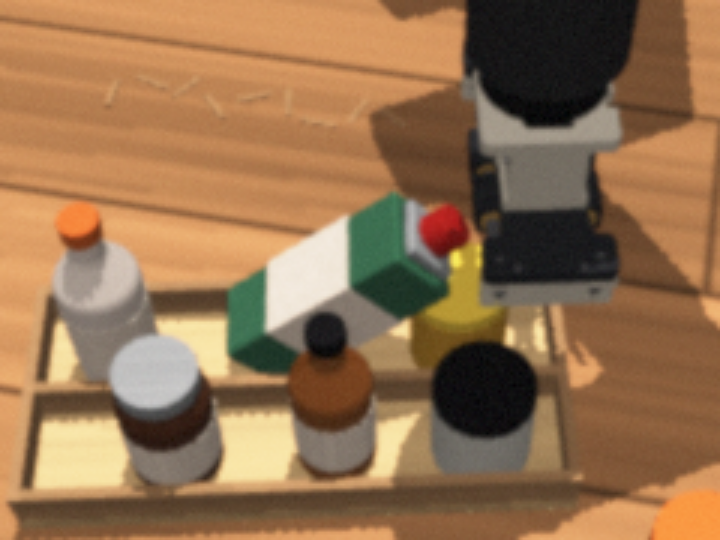

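View pics/top1.png

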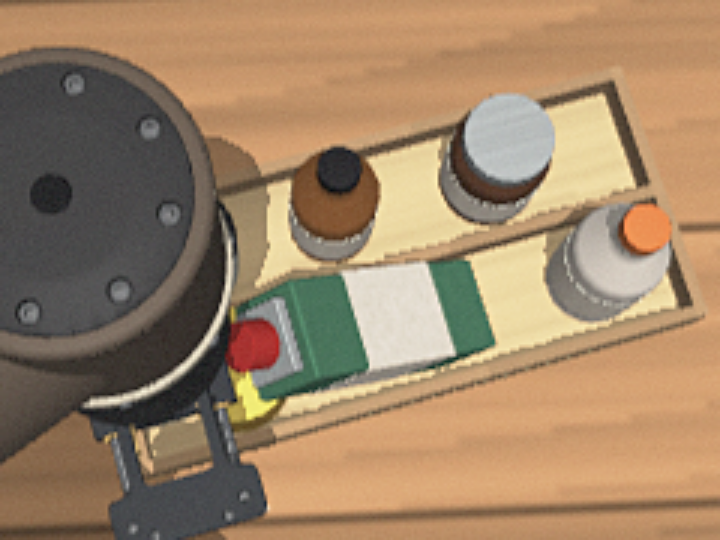

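The scene view shows the gripper beyond the cap on its +y side, over the yellow tin, with the cap at (443,228) in the crop. In the top view the cap at (255,345) is in line with the tool along the lane, with everything still standing. I'll approach and begin the push.

Emit:
{"fn": "carry_out", "kwargs": {
  "series": [
    [[0,0,-12,0,0,0],[0,0,-22,0,0,0],[0,0,-27,0,0,0],[0,0,-31,0,0,0],[-4,0,-35,0,0,0],[-8,0,-40,0,0,0],[-12,0,-45,0,0,0],[-16,0,-49,0,0,0],[-16,0,-49,0,0,0]]
  ]
}}

```text
clock: 3.45
tool_pos: [0.5016, 0.0499, 0.1338]
orientation: [-118.1, 90.0, -14.5]
force: [-0.4, 2.4, 0.9]
opening: 0.0002
```

```bash
cat > look.py <<'E'
from m import *
import sys
k=sys.argv[1]
o=get_obs();print(o['clock'],rk(o['tool_pos']),Rz.T@o['force'])
for n,b in(('scene',(180,80,420,260)),('top',(230,130,470,310))):
    s=snapshot(n);np.save(f'{n}{k}.npy',s,allow_pickle=True)
    cv2.imwrite(f'pics/{n}{k}.png',cv2.resize(s['color'][b[1]:b[3],b[0]:b[2]],None,fx=3,fy=3)[:,:,::-1])
E
python3 look.py 2
```

```text
sides [np.float64(0.3748), np.float64(0.1713), np.float64(0.3736), np.float64(0.1739)]
rack [ 0.56753908 -0.04486388] 13.6381759379996
3.45 [-0.04173704  0.10768066  0.13378079] [0.21877399 2.42044073 0.87999375]
```

View pics/scene2.png

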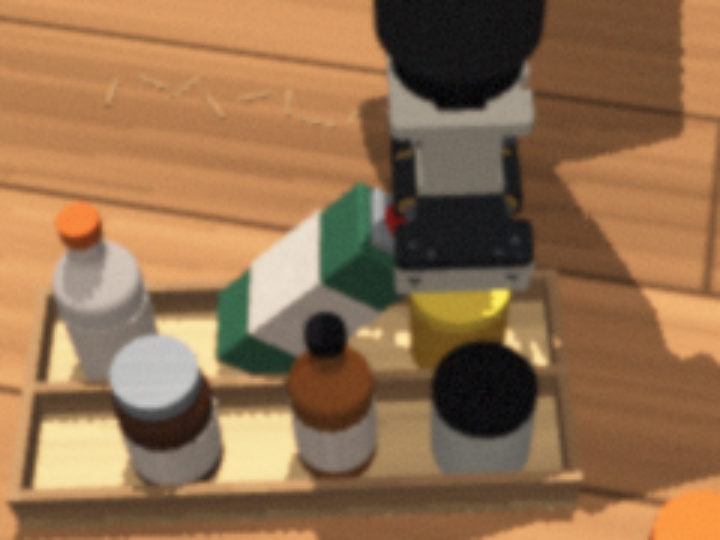

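The tin has pivoted up. Its base edge at about (270,370) is where it was, and the force is about 2.4 N. I'll continue along the arc.

Emit:
{"fn": "carry_out", "kwargs": {
  "series": [
    [[-4,0,-5,0,0,0],[-8,0,-10,0,0,0],[-12,0,-15,0,0,0],[-16,0,-20,0,0,0],[-19,0,-25,0,0,0],[-22,0,-30,0,0,0],[-25,0,-35,0,0,0],[-27,0,-40,0,0,0],[-28,0,-43,0,0,0],[-28,0,-43,0,0,0]]
  ]
}}

```text
clock: 4.8
tool_pos: [0.5117, 0.0084, 0.1616]
orientation: [-76.8, 90.0, 26.9]
force: [0.6, 0.3, 0.6]
opening: 0.0004
```

```bash
python3 look.py 3
```

```text
sides [np.float64(0.3748), np.float64(0.1713), np.float64(0.3736), np.float64(0.1739)]
rack [ 0.56753908 -0.04486388] 13.6381759379996
4.8 [-0.04167214  0.06488703  0.16158111] [0.69345918 0.14747097 0.59381895]
```

View pics/scene3.png

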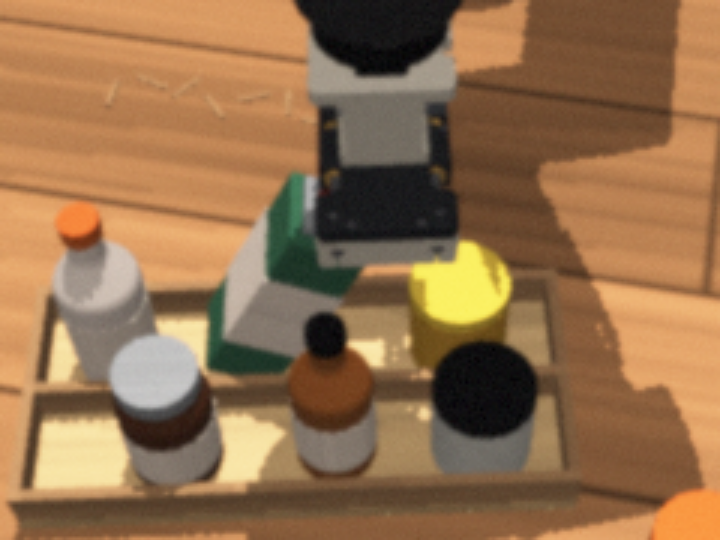

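The tin is now about 60° up with its edge unmoved, and the yellow tin is free and in place. I'll push slowly to the tipping point.

Emit:
{"fn": "carry_out", "kwargs": {
  "series": [
    [[-2,0,-4,0,0,0],[-4,0,-8,0,0,0],[-6,0,-12,0,0,0],[-8,0,-16,0,0,0],[-9,0,-20,0,0,0],[-10,0,-24,0,0,0],[-11,0,-27,0,0,0],[-12,0,-30,0,0,0],[-12,0,-32,0,0,0],[-12,0,-32,0,0,0]]
  ]
}}

```text
clock: 6.15
tool_pos: [0.5192, -0.0227, 0.1735]
orientation: [81.8, 90.0, -174.6]
force: [0.5, -0.5, -0.3]
opening: 0.0002
```

```bash
python3 look.py 4
```

```text
sides [np.float64(0.3748), np.float64(0.1713), np.float64(0.3736), np.float64(0.1739)]
rack [ 0.56753908 -0.04486388] 13.6381759379996
6.15 [-0.04171683  0.03295258  0.17351841] [ 0.33032015 -0.58094187 -0.30168325]
```

View pics/scene4.png

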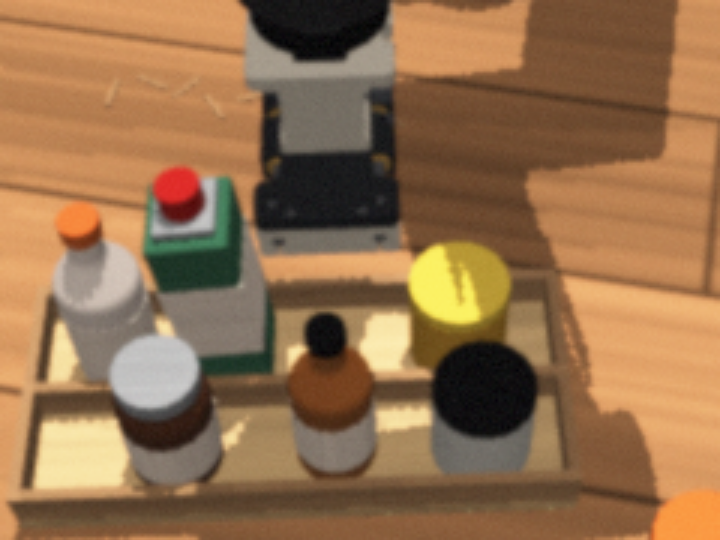

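The tin has dropped onto its base, with its cap at (180,195), clear of the fingers. I'll back away along +y, then up.

Emit:
{"fn": "carry_out", "kwargs": {
  "series": [
    [[-3,0,12,0,0,0],[-15,0,35,0,0,0],[-40,0,80,0,0,0],[-65,0,130,0,0,0],[-75,0,180,0,0,0],[-75,0,230,0,0,0],[-75,0,270,0,0,0],[-75,0,290,0,0,0],[-75,0,290,0,0,0]]
  ]
}}

```text
clock: 7.38
tool_pos: [0.4504, 0.2604, 0.2485]
orientation: [129.8, 90.0, -126.5]
force: [-0.3, -0.5, -0.8]
opening: 0.0003
```

```bash
python3 look.py 5
```

```text
sides [np.float64(0.3748), np.float64(0.1713), np.float64(0.3736), np.float64(0.1739)]
rack [ 0.56753908 -0.04486388] 13.6381759379996
7.375 [-0.04188363  0.3243077   0.24849545] [-0.41075304 -0.37803162 -0.84886851]
```

View pics/scene5.png

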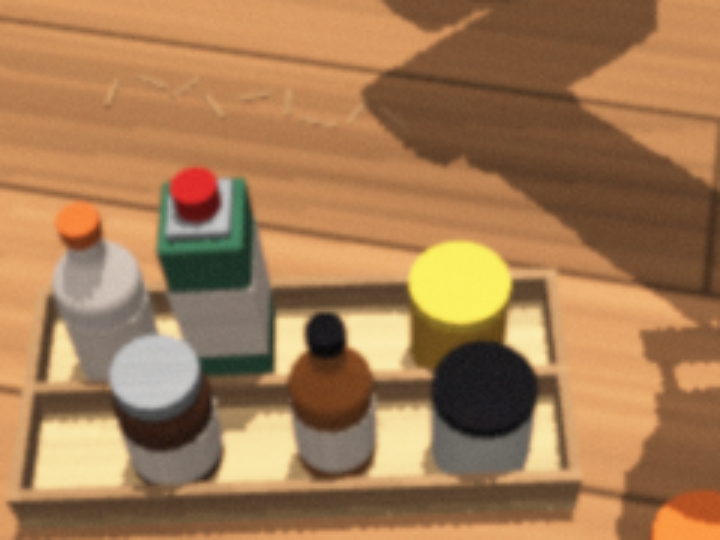

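View pics/top5.png

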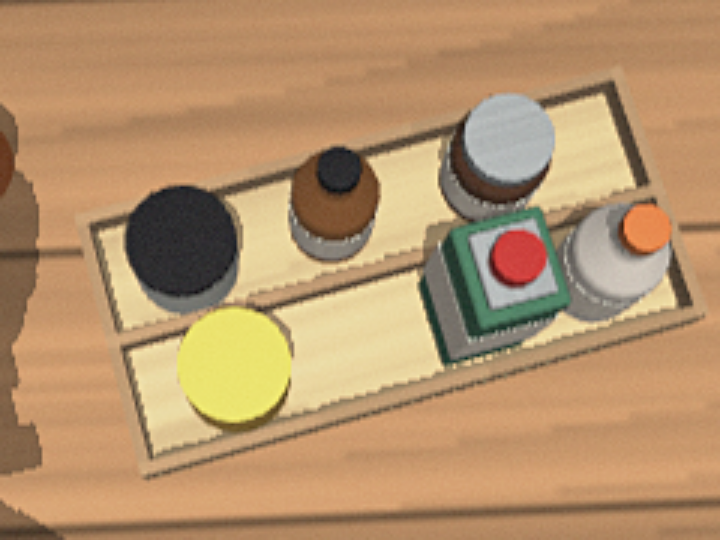

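All six containers stand. In the previous picture the tin was still rocking, so I'll let it settle and measure.

Emit:
{"fn": "carry_out", "kwargs": {
  "series": [
    [[0,0,0,0,0,0],[0,0,0,0,0,0],[0,0,0,0,0,0],[0,0,0,0,0,0],[0,0,0,0,0,0],[0,0,0,0,0,0],[0,0,0,0,0,0],[0,0,0,0,0,0]]
  ]
}}

```text
clock: 8.48
tool_pos: [0.4509, 0.2593, 0.2486]
orientation: [-12.1, 90.0, 91.5]
force: [-0.6, -0.1, 0.7]
opening: 0.0001
```

```bash
python3 look.py 6; python3 - <<'E'
from m import *
for k in '56':
    A=np.load(f'scene{k}.npy',allow_pickle=True).item();B=np.load(f'top{k}.npy',allow_pickle=True).item()
    cs=[]
    for s,b in((A,(180,130,380,260)),(B,(250,150,470,290))):
        c=big(mask(s,(0,150,60),(5,255,255),b));cs.append(cv2.minEnclosingCircle(c)[0])
    p,e=tri(A,cs[0],B,cs[1]);print(k,cs,rk(p).round(4),e)
    c=big(mask(B,(22,100,90),(36,255,255),(250,200,350,290)));print('yellow',rk(plane(B,*cv2.minEnclosingCircle(c)[0],.092)).round(4))
    c=big(mask(B,(5,180,120),(18,255,255),(425,190,465,225)));print('gluecap',rk(plane(B,*cv2.minEnclosingCircle(c)[0],.172)).round(4))
    z=lambda x,y:(x/3+230,y/3+130)
    for q in((180,240,.092),(340,170,.162),(508,138,.122)): print(rk(plane(B,*z(*q[:2]),q[2])).round(4))
    # green base +y edge corners, at floor
    print('base corner',rk(plane(B,*z(447,363),.012)).round(4))
B0=np.load('top0.npy',allow_pickle=True).item();B6=np.load('top6.npy',allow_pickle=True).item()
d=cv2.absdiff(B0['color'],B6['color']).max(2);c=d[150:225,260:440];print('diff other lane >40:',(c>40).sum())
E
```

```text
sides [np.float64(0.3748), np.float64(0.1713), np.float64(0.3736), np.float64(0.1739)]
rack [ 0.56753908 -0.04486388] 13.6381759379996
8.475 [-0.04163157  0.32312095  0.24856198] [-0.60081803  0.02026278  0.72075421]
sides [np.float64(0.3748), np.float64(0.1713), np.float64(0.3736), np.float64(0.1739)]
rack [ 0.56753908 -0.04486388] 13.6381759379996
5 [(244.8163299560547, 144.20408630371094), (402.37274169921875, 215.69544982910156)] [-0.0412 -0.0518  0.1931] 0.00485104389335228
yellow [-0.0417  0.115   0.092 ]
gluecap [-0.0543 -0.128   0.172 ]
[0.0418 0.1263 0.092 ]
[0.0405 0.0263 0.162 ]
[ 0.0415 -0.0827  0.122 ]
base corner [-0.0691 -0.0219  0.012 ]
6 [(248.5, 144.38235473632812), (399.5, 216.5)] [-0.0412 -0.046   0.1926] 0.002928476504351469
yellow [-0.0417  0.1149  0.092 ]
gluecap [-0.0541 -0.1272  0.172 ]
[0.0418 0.1263 0.092 ]
[0.0405 0.0263 0.162 ]
[ 0.0415 -0.0827  0.122 ]
base corner [-0.0691 -0.0219  0.012 ]
diff other lane >40: 1140
```

View pics/scene6.png

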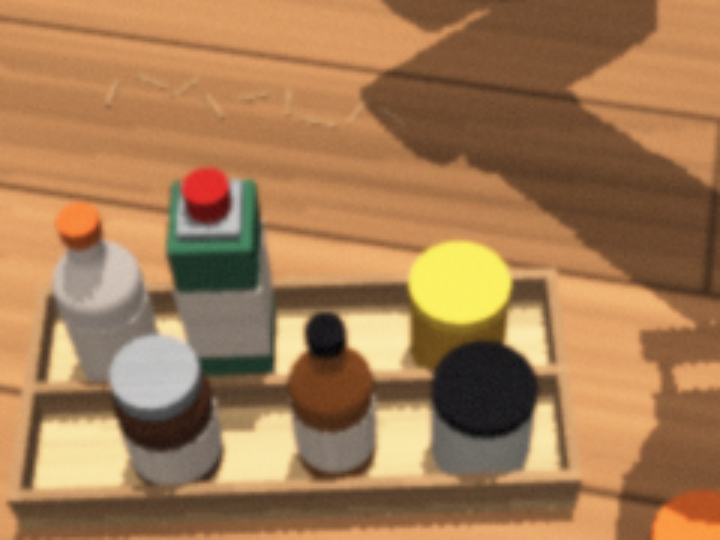

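The cap is still moving: y went from −52 to −46 mm in 1.1 s. I'll keep watching before handing in.

Emit:
{"fn": "carry_out", "kwargs": {
  "series": [
    [[0,0,0,0,0,0],[0,0,0,0,0,0]]
  ]
}}

```text
clock: 8.82
tool_pos: [0.4509, 0.2593, 0.2486]
orientation: [1.4, 90.0, 105.0]
force: [1.0, -0.5, -0.7]
opening: -0.0001
```

```bash
cat > cap.py <<'E'
from m import *
for i in range(4):
    A=snapshot('scene');B=snapshot('top');cs=[]
    for s,b in((A,(180,130,380,260)),(B,(250,150,470,290))):
        c=big(mask(s,(0,150,60),(5,255,255),b));M=cv2.moments(c);cs.append((M['m10']/M['m00'],M['m01']/M['m00']))
    p,e=tri(A,cs[0],B,cs[1]);print(get_obs()['clock'],np.round(cs,1).ravel(),rk(p).round(4),e.round(4))
E
python3 cap.py; python3 look.py 7
```

```text
sides [np.float64(0.3748), np.float64(0.1713), np.float64(0.3736), np.float64(0.1739)]
rack [ 0.56753908 -0.04486388] 13.6381759379996
8.925 [248.4 144.1 399.6 216.3] [-0.0411 -0.046   0.1936] 0.0028
9.025 [248.4 144.2 399.6 216.3] [-0.041  -0.046   0.1934] 0.0029
9.125 [248.4 144.2 399.7 216.3] [-0.041  -0.0461  0.1933] 0.0027
9.225 [248.4 144.2 399.7 216.2] [-0.0409 -0.0462  0.1934] 0.0027
sides [np.float64(0.3748), np.float64(0.1713), np.float64(0.3736), np.float64(0.1739)]
rack [ 0.56753908 -0.04486388] 13.6381759379996
9.225 [-0.0416614   0.3230665   0.24854018] [0.34569735 0.8101404  0.76432235]
```

View pics/scene7.png

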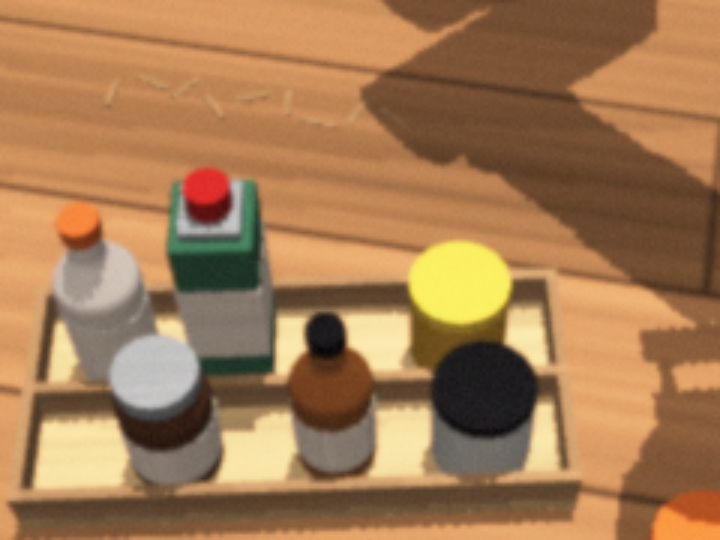

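View pics/top7.png

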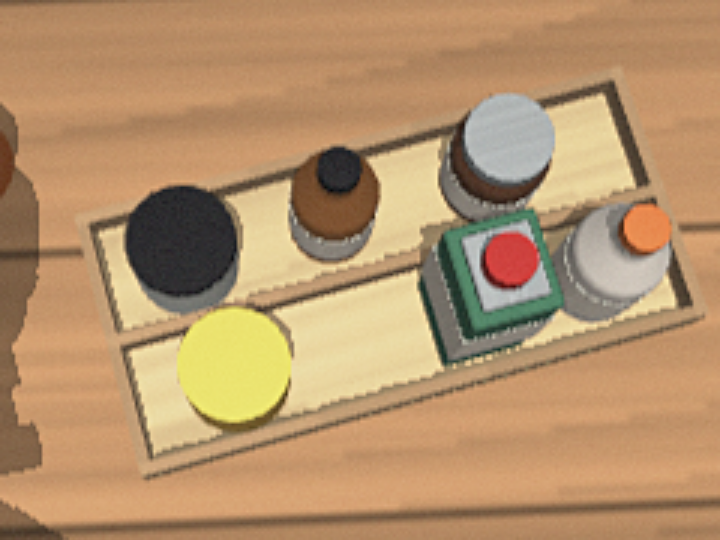

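Emit:
{"fn": "carry_out", "kwargs": {
  "series": [
    [[0,0,0,0,0,0],[0,0,0,0,0,0],[0,0,0,0,0,0],[0,0,0,0,0,0],[0,0,0,0,0,0],[0,0,0,0,0,0],[0,0,0,0,0,0],[0,0,0,0,0,0],[0,0,0,0,0,0],[0,0,0,0,0,0]]
  ]
}}

```text
clock: 10.58
tool_pos: [0.4509, 0.2593, 0.2486]
orientation: [-39.6, 90.0, 64.0]
force: [0.3, -0.2, -0.0]
opening: 0.0006
```

```bash
python3 cap.py
```

```text
sides [np.float64(0.3748), np.float64(0.1713), np.float64(0.3736), np.float64(0.1739)]
rack [ 0.56753908 -0.04486388] 13.6381759379996
10.675 [248.5 144.2 399.7 216.2] [-0.0409 -0.0461  0.1935] 0.0027
10.775 [248.5 144.2 399.6 216.2] [-0.0409 -0.046   0.1935] 0.0027
10.875 [248.4 144.2 399.6 216.3] [-0.041  -0.046   0.1933] 0.0029
10.975 [248.5 144.1 399.8 216.2] [-0.0409 -0.0461  0.1938] 0.0025
```

The cap has been still for 2 s at z ≈ 194 mm (the mask centroid includes the cap's side, so 200 mm fits). It sits over the base centre at y ≈ −49 mm. The robot is clear, so I'll hand in.

```bash
python3 -c "
from plant import close_job
print(close_job())"
```

```text
the job is handed in; nothing more can be done
None
```

The green tin is upright on its base in its own lane, between the yellow tin and the white bottle, and I handed the job in at about 11 s. I pushed its cap with shut fingers along the pivot arc toward the rack's −y until it dropped onto its base. Then I backed the arm away.

**Green tin:** it rocked for a second or two after dropping, so I waited. Its cap then stayed still to about 0.2 mm over 2 s. It measured z ≈ 194 mm where 200 mm is expected, because the colour mask includes the cap's side, and the two camera rays missed each other by 2.7 mm. The cap sits about 3 mm off the base centre, which is within my measuring error for upright.

**Other containers:** all five still stand.
- **Brown jar, amber bottle, white squat tin:** they measure within 2 mm of the start.
- **Yellow tin:** it reads up to about 3 mm different in y. At the start the green tin partly hid its lid, and that first reading was by eye.
- **White bottle:** its y agrees within 2 mm. The automatic x reading was 13 mm off my first by-eye one. It looks unmoved in the before and after pictures, so I put this down to the colour mask, but I did not re-measure it.
- **Other-lane picture comparison:** a before/after difference flagged 1140 changed pixels. The upright tin now shows in that area, so I relied on the position readings instead.

**Forces:** the readings I saw, at the end of each move, were about 2.4 N at most during the push.

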